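# Start the mortar mixer from its control console

## Robot

A 6-joint arm with a two-finger parallel gripper is mounted at the origin on the work surface. World frame = base frame: x ahead of the robot, y to its left, z up, the work surface at z = 0. Lengths are in m, angles in rad, forces in N, time in s.
With the tool pointing down it reaches from about 0.35 to 0.95 m from the base axis. Payload 17.4 kg.
Tool frame: the origin (TCP) lies midway between the tips of the shut fingers; the grasp point (between the pads) lies 19 mm behind it; z points along the fingers, y is the line along which they close (so a half turn about z gives the same grasp; the last joint's range is limited). The gripper opens to 93 mm and grips with 3 to 60 N. Pads are 15 mm wide; open, the fingers measure 128 mm over their backs; the gripper's body (75 mm by 188 mm) begins 65 mm behind the grasp point.
Start: joints at [-1.261, 0.116, 1.442, -0, 1.584, -0.038], TCP at [0.23, -0.635, 0.219] pointing down, gripper open.
Joint ranges: [-2.83, 2.83], [-0.83, 2.19], [0.07, 2.5], [-1.14, 4.28], [0.01, 3], [-2.97, 2.97]. Speed limits (rad/s): [1.89, 1.89, 2.22, 3.14, 3.14, 3.14].

## Interface

Orientations are given as a unit quaternion [x, y, z, w].
In Python, from workcell import bot gives the robot as it stands.
- The arm moves only by the tool apply_moves, never from a script. Its argument "steps" is a list of rows, each an object of numbers: "x", "y", "z": the shift along the tool's x, y, z each as a share of 15 cm, from -1 to 1; "ax", "ay", "az": the turn, a rotation vector about the tool's x, y, z each as a share of 90 degrees, from -1 to 1; "hand": the opening, from 0 (shut) to 1 (fully open). In form: [{"x": .., "y": .., "z": .., "ax": .., "ay": .., "az": .., "hand": ..}, ...]. A call has 1 to 8 rows; each row shifts and turns the commanded pose from where the row before left it, along the tool's axes as they then stand; what a row does not reach is not made up. A row lasts 1/10 s, in which the tool goes at most 50 mm and 8.59 degrees, less where a joint would pass 70% of its speed; a pose out of reach is approached as far as the arm can. A call with a number of a shift or a turn outside -1 to 1 is refused whole. A call with a gripper value outside its range is refused whole. The fingers move at their own pace and stop on an object; "squeeze" is the grip in N (left out, the last holds). Time passes only in rows, so rows that do not move let the fingers close. It gives the time, the measured TCP pose, the force, the opening and the grip force at its end, in the units of the state.
- bot.sense(): the state, without advancing time (a new reading comes with each control period).
- bot.capture(name): name is "scene" or "top" or "wrist"; returns a dict with "frame" (400x640x3 uint8, blue, green, red), "vertical_fov" (degrees; the focal length in pixels is half the picture's height over the tangent of half this angle, whatever the lens; pixels are square), "cx", "cy" (the principal point, pixels), "R" (3x3) and "t" (3): a world point X has camera coordinates R X + t; the wrist camera has in their place "T_tool_cam" (4x4, takes a point from camera to tool coordinates, whose origin is the TCP and whose axes are the flange's). Camera axes: x right, y down, z forward; pixel columns grow to the right and rows downward; lengths in m; the calibration is good to about 2 mm. A picture is of the moment at which its call begins: read the wrist's pose just before it. There is no depth.
- bot.finish_job(): hands the job in; it is judged then, once.
The state is a dict: "t": time; "joints": joint angles; "dq": joint speeds; "effort": joint torques, N m; "ee_pos": TCP position; "eef_rot": TCP orientation; "ft_force": force on the tool from outside, world axes, zero at the start; "wrist_torque": the same for the moment, N m; "gripper_width": finger opening in m; "finger_force": force on a finger pad.
Only numpy, scipy, OpenCV 4.12 (cv2) and the standard library are available. Lean on these libraries where they do the work, as an engineer would, in place of code of your own. Each camera call takes 0.05 s, during which the arm holds its last target. There are 200 camera calls.

## Task

Start the mortar mixer from the grey console by touch alone: first push the raised end of the mains rocker all the way down, then press the square programme key fully down so that it stays down, and last press the large round start button fully down, hold it there for about two seconds and let it come back up. Keep to that order, do not press the small round stop button, and do not pick up or push away the steel ring, the jar or the spatula; finish with the hand clear.

Things in the scene. Friction and masses are not known exactly. Their poses are not given: they have to be found in the camera images.
- console: Fixed grey box, 200 mm deep (x), 360 mm wide (y), flat top 75 mm above the bench. Origin: centre of its underside; x points away from the robot (within 0.4 rad), z up. Four black modules (72 x 62 mm, 10 mm thick, turned with the console) stand on top in a row along y, at y = -120, -40, 40, 120 mm and x = -30 mm; which is where varies. A flat dark display lies behind them, look only.
- rocker_end (a point): Push point on top of the mains rocker's raised end (away from the robot), 22 mm from the pivot; moves with it. White oblong paddle 56 mm long (console x), 34 mm wide, 10 mm thick, tilting about console y on a pivot 93 mm above the bench. This point is 103 mm above the bench at the start, 92 mm fully over; there the paddle slopes the other way, so a tip bears nearer the pivot at 92 to 96 mm.
- rocker (a joint): Mains rocker angle, rad: 0 = off (far end up), 0.5 = fully on (far end down, hard stop). Starts between 0 and 0.03. It is held by friction only, stays where it is left, and takes about 3 to 5 N at the far end.
- key_top (a point): Centre of the top face of the square programme key, white, 30 x 30 mm, its top 28 mm above the console top (103 mm above the bench) when up. The point moves with the key.
- key (a joint): Travel of the programme key, m: 0 = up, 0.008 = fully down (hard stop). Moves straight down. It takes about 3 N, and stays down when pushed down (held by friction, no return spring).
- start_top (a point): Centre of the top of the start button: white round mushroom head 42 mm in diameter with a flat crown 30 mm across, its top 34 mm above the console top (109 mm above the bench) when up. The point moves with the button.
- start (a joint): Travel of the start button, m: 0 = up, 0.008 = fully down (hard stop). Spring return: 1.5 N at the top, 5.5 N fully down.
- stop_top (a point): Centre of the top of the stop button, which must not be pressed: small white round button 22 mm in diameter, its top 24 mm above the console top (99 mm above the bench).
- stop (a joint): Travel of the stop button, m: 0 = up, 0.006 = fully down; spring return, 1.5 to 4.5 N.
- mould: Bystander, loose: plain steel ring mould standing on the bench beside the console's right end, 80 mm outer diameter, 66 mm bore, 40 mm high. Origin: centre of its underside.
- jar: Bystander, loose: closed sample jar standing on the bench beside the console's left end, 60 mm diameter, 95 mm high. Origin: centre of its underside.
- spatula: Bystander, loose: spatula, 200 mm long, lying on the bench just beyond the far long side of the console, roughly along the console's y. Origin: on its underside near mid-length, its x axis along its length.

How it is judged:
By the outcome, as a careful person would: the job done as asked, in the order asked, and still so for the second after the job is handed in, with the robot touching nothing.
It also fails if it takes over 54 s, if anything falls off the work surface, if the arm or the gripper's body presses on something with over 40 N, if the wrist force passes 120 N, or if a joint passes its speed limit or range.

## Working session

There is one attempt and no reset: what is moved stays moved. The work goes in short steps, Python scripts to look and compute and a tool call to move; the robot and the scene stay as the last step left them, time stands still between calls to the robot, and variables do not carry over. Pictures are saved under pics/ and viewed, at most 10 in all, crops included, and the job is handed in when it is done.

Besides the shell and the picture viewer there is one more tool, called as name(argument=value, ...) on one line, values as JSON. apply_moves: Moves the arm, as the interface text tells. Shift numbers are shares of 15 cm and turn numbers shares of 90 degrees, none past 1 either way. Its arguments: {"type":"object","properties":{"steps":{"type":"array","items":{"type":"object","properties":{"x":{"type":"number"},"y":{"type":"number"},"z":{"type":"number"},"ax":{"type":"number"},"ay":{"type":"number"},"az":{"type":"number"},"hand":{"type":"number"}}}},"squeeze":{"type":"number"}},"required":["steps"]}

```bash
ls; mkdir -p pics; python3 - <<'E'
from workcell import bot
import cv2,pickle
s=bot.sense();print(s)
d={}
for n in("top","scene"):
    c=bot.capture(n);d[n]=c;cv2.imwrite(f"pics/{n}0.png",c["frame"]);print(n,c["vertical_fov"],c["cx"],c["cy"],c["R"],c["t"])
pickle.dump(d,open("cams.pkl","wb"))
E
```

```text
pics
{'t': 0.0, 'joints': array([-1.26082292e+00,  1.16470372e-01,  1.44228248e+00, -2.55388613e-05,
        1.58399752e+00, -3.77938805e-02]), 'dq': array([ 0.00059915, -0.00073791, -0.00080413,  0.00015075,  0.0012168 ,
       -0.00030526]), 'effort': array([ 9.25409804e-04, -7.21262813e+01, -6.22601795e+01,  7.80540635e-02,
        2.38644256e-02, -1.48769859e-04]), 'ee_pos': array([ 0.22996308, -0.63439348,  0.21790502]), 'eef_rot': array([ 9.84920154e-01,  1.73008537e-01, -9.11838168e-05, -5.71771787e-04]), 'ft_force': array([-0.76174233,  0.00264163, -0.68606777]), 'wrist_torque': array([-0.00703673,  0.03347453, -0.02782807]), 'finger_force': 0.0, 'gripper_width': 0.09319704229568432}
top 56.97693291531686 321.2195816684891 198.14853463772369 [[ 0.0214874  -0.99939003 -0.02752925]
 [-0.99083201 -0.0176137  -0.13394657]
 [ 0.13337997  0.03015503 -0.99060611]] [0.02807327 0.55956231 0.89412989]
scene 53.700630914684446 315.46329902563394 198.37420137783454 [[ 0.34422929  0.93879929  0.01273134]
 [ 0.60598955 -0.2117998  -0.76675779]
 [-0.71713517  0.27165555 -0.64181026]] [-0.21505266 -0.25638829  1.48646034]
```

View pics/top0.png

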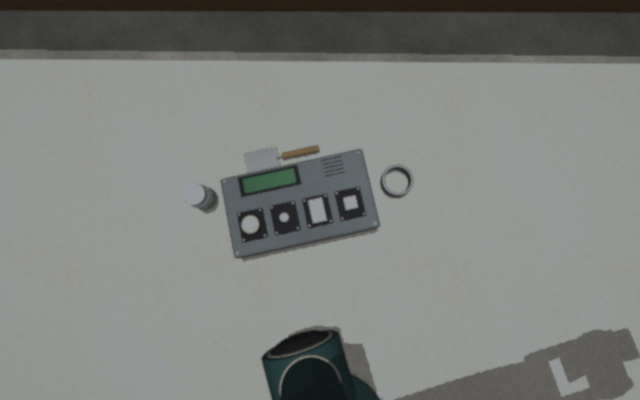

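View pics/scene0.png

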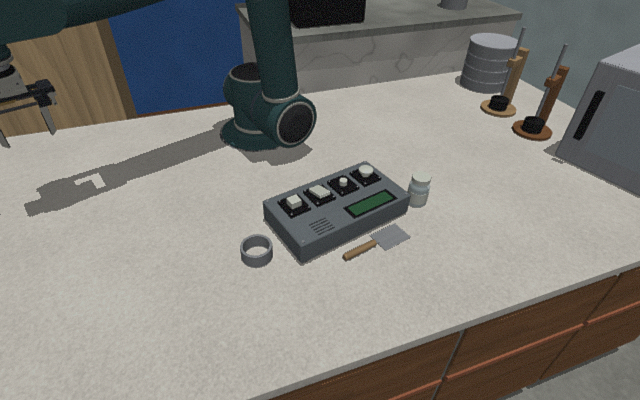

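Both pictures agree. In the top view, left to right, the parts are start (250,224), stop (284,216), rocker (317,210) and key (350,202). The jar is at (200,197), the ring at (396,181) and the spatula is behind the console at (285,156). Next I measure the white parts by colour mask and ray casting.

```bash
cat > h.py <<'E'
import numpy as np,cv2
def K(c):
    f=c["frame"].shape[0]/2/np.tan(np.radians(c["vertical_fov"])/2);return f
def ray(c,uv):
    f=K(c);R=np.array(c["R"]);t=np.array(c["t"])
    d=R.T@np.array([(uv[0]-c["cx"])/f,(uv[1]-c["cy"])/f,1]);return -R.T@t,d
def onplane(c,uv,z):
    o,d=ray(c,uv);return o+d*(z-o[2])/d[2]
def proj(c,X):
    p=np.array(c["R"])@X+np.array(c["t"]);f=K(c);return np.array([c["cx"]+f*p[0]/p[2],c["cy"]+f*p[1]/p[2]])
def blobs(c,roi,thr,amin=20):
    x0,y0,x1,y1=roi;g=cv2.cvtColor(c["frame"],cv2.COLOR_BGR2GRAY)[y0:y1,x0:x1]
    m=(g>thr).astype(np.uint8)
    n,_,st,ce=cv2.connectedComponentsWithStats(m)
    return [(ce[i]+[x0,y0],st[i,4]) for i in range(1,n) if amin<st[i,4]<800]
E
python3 - <<'E'
import pickle,numpy as np
from h import *
d=pickle.load(open("cams.pkl","rb"));c=d["top"]
L=sorted(blobs(c,(236,185,366,242),150),key=lambda b:b[0][0])
for b in L: print(b)
for b in blobs(d["scene"],(275,162,385,212),150,15): print("scene",b)
hs=[.109,.099,.098,.103]
if len(L)==4:
    P=np.array([onplane(c,b[0],h) for b,h in zip(L,hs)])
    print(P)
    loc=np.array([120,40,-40,-120])/1000
    A=P[:,:2]
    s=np.polyfit(loc,A,1);print("ydir",s[0],np.linalg.norm(s[0]),"yaw",np.arctan2(-s[0][0],s[0][1]),"row centre",s[1])
    print("resid mm",(A-np.outer(loc,s[0])-s[1])*1000)
    for p in P: print("in scene",proj(d["scene"],p))
E
```

```text
(array([249.68333333, 223.44166667]), np.int32(120))
(array([283.52380952, 216.95238095]), np.int32(21))
(array([316.75      , 209.92788462]), np.int32(208))
(array([350.07692308, 202.14102564]), np.int32(78))
(array([360.45454545, 239.15151515]), np.int32(33))
scene (array([378.85185185, 165.75925926]), np.int32(108))
scene (array([365.74736842, 168.92631579]), np.int32(95))
scene (array([343.03571429, 179.78571429]), np.int32(28))
scene (array([319.2       , 189.92173913]), np.int32(115))
scene (array([293.50617284, 198.92592593]), np.int32(81))
```

```bash
python3 - <<'E'
import pickle,numpy as np
from h import *
d=pickle.load(open("cams.pkl","rb"));c=d["top"]
print(c["frame"][223,225:270].max(1),c["frame"][202,338:364].max(1))
for thr in(100,125):
  L=sorted([b for b in blobs(c,(236,185,366,234),thr) if b[0][1]<232 and b[1]<500],key=lambda b:b[0][0])[:]
  print(thr,[(b[0].round(1),b[1]) for b in L])
  hs=[.107,.098,.096,.103]
  if len(L)==4:
    P=np.array([onplane(c,b[0],h) for b,h in zip(L,hs)])
    print(P.round(4))
    loc=np.array([120,40,-40,-120])/1000
    A=P[:,:2]
    s=np.polyfit(loc,A,1);print("ydir",s[0],np.linalg.norm(s[0]),"yaw",np.arctan2(-s[0][0],s[0][1]),"row centre",s[1])
    print("resid mm",((A-np.outer(loc,s[0])-s[1])*1000).round(1))
    for p in P: print("in scene",proj(d["scene"],p).round(1))
  print([(b[0].round(1),b[1]) for b in blobs(d["scene"],(275,162,385,212),thr,15)])
E
```

```text
[154 150 134 105  94 100 100  98  99  98  99  98  94  82  56  60 103 139
 151 153 155 156 156 157 157 158 157 158 158 157 156 154 148 128  81  41
  32  37  37  41  61  85  97  99  99] [ 38  38  39  40  49  81 122 150 156 158 157 157 157 157 157 157 157 153
 131  83  47  39  38  40  56  80]
100 [(array([249.8, 223.9]), np.int32(254)), (array([283.8, 216.9]), np.int32(68)), (array([316.9, 209.9]), np.int32(346)), (array([350.1, 202.2]), np.int32(167)), (array([363.4, 189.4]), np.int32(44))]
[(array([371.7, 167.9]), np.int32(278)), (array([351.5, 178.2]), np.int32(17)), (array([343.1, 181.4]), np.int32(53)), (array([319.4, 190.5]), np.int32(171)), (array([294. , 200.6]), np.int32(137)), (array([309.4, 203.6]), np.int32(34)), (array([277.9, 208.1]), np.int32(34)), (array([319.9, 208.2]), np.int32(28))]
125 [(array([249.7, 224. ]), np.int32(218)), (array([283.6, 216.7]), np.int32(50)), (array([317. , 209.8]), np.int32(300)), (array([350.1, 202.2]), np.int32(134))]
[[ 0.4858  0.2024  0.107 ]
 [ 0.5051  0.1249  0.098 ]
 [ 0.5231  0.0467  0.096 ]
 [ 0.5419 -0.0308  0.103 ]]
ydir [-0.23263723  0.97209262] 0.9995419639305488 yaw 0.23489804865765412 row centre [0.51397767 0.08579383]
resid mm [[-0.2 -0.1]
 [ 0.4  0.2]
 [-0.2 -0.2]
 [-0.   0. ]]
in scene [365.9 167.8]
in scene [343.3 179.6]
in scene [319.2 189.9]
in scene [293.8 198.2]
[(array([372.5, 167.4]), np.int32(227)), (array([343. , 179.9]), np.int32(31)), (array([319.8, 190.6]), np.int32(148)), (array([293.5, 198.9]), np.int32(87))]
```

apply_moves(steps=[{"az":0.072,"hand":0},{"x":0.155,"y":-0.198,"hand":0},{"x":0.155,"y":-0.198,"hand":0},{"x":0.155,"y":-0.198,"hand":0},{"x":0.155,"y":-0.198,"hand":0},{"x":0.155,"y":-0.198,"hand":0},{"x":0.155,"y":-0.198,"hand":0},{"x":0.155,"y":-0.198,"hand":0}], squeeze=5)

```text
schema error: expected keys x, y, z, ax, ay, az, hand
```

apply_moves(steps=[{"x":0.155,"y":-0.198,"hand":0},{"x":0.155,"y":-0.198,"hand":0},{"x":0.155,"y":-0.198,"hand":0},{"x":0.155,"y":-0.198,"hand":0},{"x":0.155,"y":-0.198,"hand":0},{"x":0.155,"y":-0.198,"hand":0},{"x":0.155,"y":-0.198,"hand":0},{"x":0.155,"y":-0.198,"hand":0}])

```text
schema error: expected keys x, y, z, ax, ay, az, hand
```

```bash
cat > go.py <<'E'
import sys,numpy as np
from scipy.spatial.transform import Rotation as Ro
from workcell import bot
def tgt(x,y,z):
    s=bot.sense();R=Ro.from_quat(s["eef_rot"]).as_matrix()
    print("t",s["t"],"pos",s["ee_pos"].round(4),"F",s["ft_force"].round(2),"w",round(s["gripper_width"],4),"xaxis",R[:,0].round(3),"zaxis",R[:,2].round(4))
    print("tool shares",(R.T@(np.array([x,y,z])-s["ee_pos"])/.15).round(4), "yaw err az share",round((np.arctan2(R[1,0],R[0,0])-.235)/(np.pi/2),4))
tgt(*map(float,sys.argv[1:4]))
E
python3 go.py 0.5445 0.0518 0.15
```

```text
t 0.1 pos [ 0.23   -0.6344  0.218 ] F [ 0.31  0.12 -0.52] w 0.0929 xaxis [0.94  0.341 0.   ] zaxis [-3.0e-04  1.1e-03 -1.0e+00]
tool shares [ 3.5304 -3.5856  0.4572] yaw err az share 0.0718
```

All seven keys are needed in every row.

apply_moves(steps=[{"x":0,"y":0,"z":0,"ax":0,"ay":0,"az":0.072,"hand":0},{"x":0.155,"y":-0.198,"z":0,"ax":0,"ay":0,"az":0,"hand":0},{"x":0.155,"y":-0.198,"z":0,"ax":0,"ay":0,"az":0,"hand":0},{"x":0.155,"y":-0.198,"z":0,"ax":0,"ay":0,"az":0,"hand":0},{"x":0.155,"y":-0.198,"z":0,"ax":0,"ay":0,"az":0,"hand":0},{"x":0.155,"y":-0.198,"z":0,"ax":0,"ay":0,"az":0,"hand":0},{"x":0.155,"y":-0.198,"z":0,"ax":0,"ay":0,"az":0,"hand":0},{"x":0.155,"y":-0.198,"z":0,"ax":0,"ay":0,"az":0,"hand":0}], squeeze=5)

```text
t: 0.9
ee_pos: [0.3403, -0.393, 0.2184]
eef_rot: [0.993, 0.117, -0.0, -0.0]
ft_force: [1.0, -0.7, -0.6]
gripper_width: 0.0337
finger_force: 0.0
```

apply_moves(steps=[{"x":0.155,"y":-0.198,"z":0,"ax":0,"ay":0,"az":0,"hand":0},{"x":0.155,"y":-0.198,"z":0,"ax":0,"ay":0,"az":0,"hand":0},{"x":0.155,"y":-0.198,"z":0,"ax":0,"ay":0,"az":0,"hand":0},{"x":0.155,"y":-0.198,"z":0,"ax":0,"ay":0,"az":0,"hand":0},{"x":0.155,"y":-0.198,"z":0,"ax":0,"ay":0,"az":0,"hand":0},{"x":0.155,"y":-0.198,"z":0,"ax":0,"ay":0,"az":0,"hand":0},{"x":0.155,"y":-0.198,"z":0,"ax":0,"ay":0,"az":0,"hand":0},{"x":0,"y":0,"z":0,"ax":0,"ay":0,"az":0,"hand":0}])

```text
t: 1.7
ee_pos: [0.451, -0.1514, 0.2185]
eef_rot: [0.993, 0.119, 0.0, -0.0]
ft_force: [0.7, -0.4, -0.1]
gripper_width: 0.0007
finger_force: 0.0
```

```bash
python3 go.py 0.5445 0.0518 0.15
```

```text
t 1.7 pos [ 0.451  -0.1514  0.2185] F [ 0.69 -0.42 -0.1 ] w 0.0007 xaxis [0.972 0.236 0.   ] zaxis [ 1.e-04  8.e-04 -1.e+00]
tool shares [ 0.9257 -1.1686  0.4576] yaw err az share 0.0021
```

apply_moves(steps=[{"x":0.132,"y":-0.167,"z":0.06,"ax":0,"ay":0,"az":0,"hand":0},{"x":0.132,"y":-0.167,"z":0.06,"ax":0,"ay":0,"az":0,"hand":0},{"x":0.132,"y":-0.167,"z":0.06,"ax":0,"ay":0,"az":0,"hand":0},{"x":0.132,"y":-0.167,"z":0.06,"ax":0,"ay":0,"az":0,"hand":0},{"x":0.132,"y":-0.167,"z":0.06,"ax":0,"ay":0,"az":0,"hand":0},{"x":0.132,"y":-0.167,"z":0.06,"ax":0,"ay":0,"az":0,"hand":0},{"x":0.132,"y":-0.167,"z":0.06,"ax":0,"ay":0,"az":0,"hand":0},{"x":0,"y":0,"z":0,"ax":0,"ay":0,"az":0,"hand":0}])

```text
t: 2.5
ee_pos: [0.5442, 0.0502, 0.1538]
eef_rot: [0.993, 0.118, -0.001, -0.0]
ft_force: [0.2, -0.7, 0.7]
gripper_width: 0.0009
finger_force: 0.0
```

```bash
python3 go.py 0.5445 0.0518 0.105; python3 - <<'E'
from workcell import bot
import cv2
c=bot.capture("wrist");cv2.imwrite("pics/w1.png",c["frame"]);print(c["T_tool_cam"])
E
```

```text
t 2.5 pos [0.5442 0.0502 0.1538] F [ 0.2  -0.65  0.69] w 0.0009 xaxis [ 0.972  0.235 -0.002] zaxis [-2.5e-03  3.0e-04 -1.0e+00]
tool shares [ 0.0053 -0.0094  0.3253] yaw err az share 0.0012
[[ 1.95655415e-04 -9.67544371e-01 -2.52701111e-01  6.88492249e-02]
 [ 9.99999465e-01 -6.73413303e-05  1.03209295e-03  1.22224808e-04]
 [-1.01561295e-03 -2.52701178e-01  9.67543840e-01 -1.67128272e-01]
 [ 0.00000000e+00  0.00000000e+00  0.00000000e+00  1.00000000e+00]]
```

View pics/w1.png

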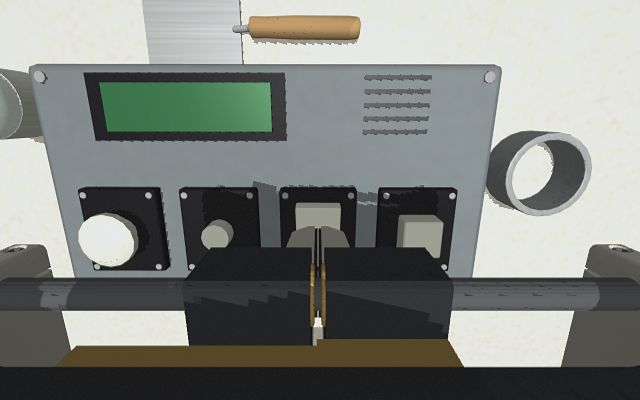

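The wrist view shows the shut fingers over the far half of the rocker, whose far edge is at (318,203). The key is at (419,235), stop at (217,235) and start at (108,240). I'll check the far edge by ray casting, then descend.

```bash
python3 - <<'E'
from workcell import bot
import numpy as np
from h import *
from scipy.spatial.transform import Rotation as Ro
s=bot.sense();c=bot.capture("wrist")
R=Ro.from_quat(s["eef_rot"]).as_matrix();T=np.array(c["T_tool_cam"])
Rw=R@T[:3,:3];o=R@T[:3,3]+s["ee_pos"]
c["R"]=Rw.T;c["t"]=-Rw.T@o
u=np.array([np.cos(.235),np.sin(.235)]);v=np.array([-u[1],u[0]])
for n,uv,h in(("rocker far edge",(318,203),.1045),("key far edge",(419,216),.103),("start crown",(106,238),.108)):
    p=onplane(c,uv,h);q=p[:2]-[.51398,.08579];print(n,p.round(4),"console-row mm",round(q@u*1e3,1),round(q@v*1e3,1))
E
```

```text
rocker far edge [0.551  0.0499 0.1045] console-row mm 27.6 -43.6
key far edge [ 0.5585 -0.0265  0.103 ] console-row mm 17.1 -119.5
start crown [0.4883 0.198  0.108 ] console-row mm 1.1 115.1
```

apply_moves(steps=[{"x":0.005,"y":-0.009,"z":0.1,"ax":0,"ay":0,"az":0,"hand":0},{"x":0,"y":0,"z":0.1,"ax":0,"ay":0,"az":0,"hand":0},{"x":0,"y":0,"z":0.08,"ax":0,"ay":0,"az":0,"hand":0},{"x":0,"y":0,"z":0.03,"ax":0,"ay":0,"az":0,"hand":0},{"x":0,"y":0,"z":0,"ax":0,"ay":0,"az":0,"hand":0}])

```text
t: 3.1
ee_pos: [0.5439, 0.0495, 0.1081]
eef_rot: [0.993, 0.117, -0.001, -0.0]
ft_force: [-0.3, -0.5, -0.1]
gripper_width: 0.0005
finger_force: 0.0
```

apply_moves(steps=[{"x":0,"y":-0.01,"z":0.02,"ax":0,"ay":0,"az":0,"hand":0},{"x":0,"y":0,"z":0.02,"ax":0,"ay":0,"az":0,"hand":0},{"x":0,"y":0,"z":0.02,"ax":0,"ay":0,"az":0,"hand":0},{"x":0,"y":0,"z":0.01,"ax":0,"ay":0,"az":0,"hand":0},{"x":0,"y":0,"z":0,"ax":0,"ay":0,"az":0,"hand":0}])

```text
t: 3.6
ee_pos: [0.5441, 0.0512, 0.0986]
eef_rot: [0.993, 0.117, 0.0, 0.0]
ft_force: [0.5, 0.4, 1.8]
gripper_width: 0.0005
finger_force: 0.6
```

apply_moves(steps=[{"x":0,"y":0,"z":0.01,"ax":0,"ay":0,"az":0,"hand":0},{"x":0,"y":0,"z":0.01,"ax":0,"ay":0,"az":0,"hand":0},{"x":0,"y":0,"z":0,"ax":0,"ay":0,"az":0,"hand":0}])

```text
t: 3.9
ee_pos: [0.5445, 0.0513, 0.096]
eef_rot: [0.993, 0.117, 0.001, -0.0]
ft_force: [3.5, 1.3, 3.3]
gripper_width: 0.0002
finger_force: 2.1
```

apply_moves(steps=[{"x":0,"y":0,"z":0.01,"ax":0,"ay":0,"az":0,"hand":0},{"x":0,"y":0,"z":0.01,"ax":0,"ay":0,"az":0,"hand":0},{"x":0,"y":0,"z":0,"ax":0,"ay":0,"az":0,"hand":0}])

```text
t: 4.2
ee_pos: [0.5449, 0.0514, 0.0942]
eef_rot: [0.993, 0.117, 0.001, -0.0]
ft_force: [0.8, 0.9, 15.2]
gripper_width: 0.0002
finger_force: 7.2
```

apply_moves(steps=[{"x":0,"y":0,"z":0.01,"ax":0,"ay":0,"az":0,"hand":0},{"x":0,"y":0,"z":0,"ax":0,"ay":0,"az":0,"hand":0}])

```text
t: 4.4
ee_pos: [0.545, 0.0514, 0.0938]
eef_rot: [0.993, 0.117, 0.002, 0.0]
ft_force: [-3.4, 2.1, 26.0]
gripper_width: 0.0009
finger_force: 12.1
```

apply_moves(steps=[{"x":0,"y":0,"z":-0.05,"ax":0,"ay":0,"az":0,"hand":0},{"x":0,"y":0,"z":-0.15,"ax":0,"ay":0,"az":0,"hand":0},{"x":0,"y":0,"z":-0.15,"ax":0,"ay":0,"az":0,"hand":0},{"x":-0.037,"y":0.132,"z":0,"ax":0,"ay":0,"az":0,"hand":0},{"x":-0.037,"y":0.132,"z":0,"ax":0,"ay":0,"az":0,"hand":0},{"x":-0.037,"y":0.132,"z":0,"ax":0,"ay":0,"az":0,"hand":0},{"x":-0.037,"y":0.132,"z":0,"ax":0,"ay":0,"az":0,"hand":0},{"x":0,"y":0,"z":0,"ax":0,"ay":0,"az":0,"hand":0}])

```text
t: 5.2
ee_pos: [0.5403, -0.0327, 0.1432]
eef_rot: [0.993, 0.116, -0.001, 0.0]
ft_force: [-0.2, 0.3, -0.4]
gripper_width: 0.0003
finger_force: 0.0
```

```bash
python3 go.py 0.5419 -0.0308 0.105; python3 - <<'E'
from workcell import bot
import cv2
c=bot.capture("wrist");cv2.imwrite("pics/w2.png",c["frame"])
E
```

```text
t 5.2 pos [ 0.5403 -0.0327  0.1432] F [-0.18  0.29 -0.41] w 0.0003 xaxis [ 0.973  0.231 -0.001] zaxis [-1.3e-03 -4.0e-04 -1.0e+00]
tool shares [ 0.0133 -0.0097  0.2544] yaw err az share -0.0014
```

View pics/w2.png

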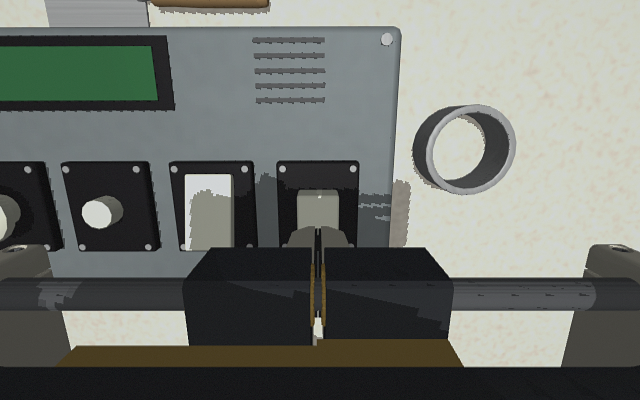

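The rocker, at (208,210), now has its far end down against the module, and the tip is over the key at (318,210). Next I press the key.

apply_moves(steps=[{"x":0.01,"y":-0.01,"z":0.09,"ax":0,"ay":0,"az":0,"hand":0},{"x":0,"y":0,"z":0.09,"ax":0,"ay":0,"az":0,"hand":0},{"x":0,"y":0,"z":0.06,"ax":0,"ay":0,"az":0,"hand":0},{"x":0,"y":0,"z":0.02,"ax":0,"ay":0,"az":0,"hand":0},{"x":0,"y":0,"z":0.02,"ax":0,"ay":0,"az":0,"hand":0},{"x":0,"y":0,"z":0.02,"ax":0,"ay":0,"az":0,"hand":0},{"x":0,"y":0,"z":0,"ax":0,"ay":0,"az":0,"hand":0}])

```text
t: 5.95
ee_pos: [0.5421, -0.0291, 0.0986]
eef_rot: [0.993, 0.117, 0.0, 0.0]
ft_force: [-0.6, -0.1, 0.3]
gripper_width: 0.0003
finger_force: 0.0
```

apply_moves(steps=[{"x":0,"y":0,"z":0.01,"ax":0,"ay":0,"az":0,"hand":0},{"x":0,"y":0,"z":0.01,"ax":0,"ay":0,"az":0,"hand":0},{"x":0,"y":0,"z":0,"ax":0,"ay":0,"az":0,"hand":0}])

```text
t: 6.25
ee_pos: [0.5421, -0.0292, 0.0957]
eef_rot: [0.993, 0.117, 0.0, 0.0]
ft_force: [0.1, -0.8, 1.0]
gripper_width: 0.0006
finger_force: 0.5
```

apply_moves(steps=[{"x":0,"y":0,"z":0.01,"ax":0,"ay":0,"az":0,"hand":0},{"x":0,"y":0,"z":0,"ax":0,"ay":0,"az":0,"hand":0}])

```text
t: 6.45
ee_pos: [0.5421, -0.0292, 0.0945]
eef_rot: [0.993, 0.117, 0.0, 0.0]
ft_force: [-1.2, 0.1, 5.6]
gripper_width: 0.0007
finger_force: 2.4
```

apply_moves(steps=[{"x":0,"y":0,"z":0.01,"ax":0,"ay":0,"az":0,"hand":0},{"x":0,"y":0,"z":0,"ax":0,"ay":0,"az":0,"hand":0}])

```text
t: 6.65
ee_pos: [0.5422, -0.0292, 0.0937]
eef_rot: [0.993, 0.117, 0.0, 0.0]
ft_force: [-4.6, 1.0, 12.8]
gripper_width: 0.0003
finger_force: 6.2
```

apply_moves(steps=[{"x":0,"y":0,"z":0.01,"ax":0,"ay":0,"az":0,"hand":0},{"x":0,"y":0,"z":0,"ax":0,"ay":0,"az":0,"hand":0}])

```text
t: 6.85
ee_pos: [0.5422, -0.0292, 0.0929]
eef_rot: [0.993, 0.117, 0.0, 0.0]
ft_force: [-8.4, 0.9, 20.4]
gripper_width: 0.0004
finger_force: 9.9
```

apply_moves(steps=[{"x":0,"y":0,"z":-0.05,"ax":0,"ay":0,"az":0,"hand":0},{"x":0,"y":0,"z":-0.15,"ax":0,"ay":0,"az":0,"hand":0},{"x":0,"y":0,"z":-0.2,"ax":0,"ay":0,"az":0,"hand":0},{"x":-0.1,"y":-0.2,"z":0,"ax":0,"ay":0,"az":0,"hand":0},{"x":-0.2,"y":-0.2,"z":0,"ax":0,"ay":0,"az":0,"hand":0},{"x":-0.1,"y":-0.1,"z":0,"ax":0,"ay":0,"az":0,"hand":0},{"x":0,"y":0,"z":0,"ax":0,"ay":0,"az":0,"hand":0}])

```text
t: 7.55
ee_pos: [0.4647, 0.0308, 0.1513]
eef_rot: [0.993, 0.118, 0.0, 0.0]
ft_force: [-0.2, 0.2, -0.5]
gripper_width: 0.0003
finger_force: 0.0
```

```bash
python3 go.py 0.4858 0.2024 0.145; python3 - <<'E'
from workcell import bot
import cv2
c=bot.capture("wrist");cv2.imwrite("pics/w3.png",c["frame"])
E
```

```text
t 7.55 pos [0.4647 0.0308 0.1513] F [-0.17  0.17 -0.52] w 0.0003 xaxis [0.972 0.234 0.001] zaxis [ 7.e-04  1.e-04 -1.e+00]
tool shares [ 0.4044 -1.0791  0.0425] yaw err az share 0.0007
```

View pics/w3.png

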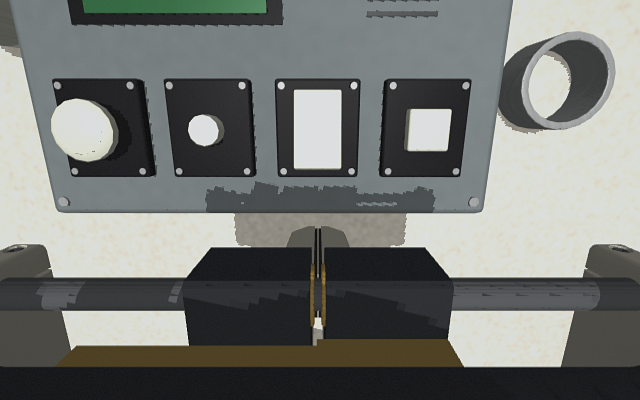

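The rocker is fully visible at (317,129), the key at (429,130) and start at (84,130). I'll measure how far down the key is from its parallax against its module.

```bash
python3 - <<'E'
from workcell import bot
import numpy as np
from h import *
from scipy.spatial.transform import Rotation as Ro
s=bot.sense();c=bot.capture("wrist")
R=Ro.from_quat(s["eef_rot"]).as_matrix();T=np.array(c["T_tool_cam"])
Rw=R@T[:3,:3];o=R@T[:3,3]+s["ee_pos"]
c["R"]=Rw.T;c["t"]=-Rw.T@o
g=cv2.cvtColor(c["frame"],cv2.COLOR_BGR2GRAY)
def box(roi,thr):
    x0,y0,x1,y1=roi;m=(g[y0:y1,x0:x1]>thr).astype(np.uint8)
    n,l,st,ce=cv2.connectedComponentsWithStats(m);i=1+np.argmax(st[1:,4]);return ce[i]+[x0,y0],st[i],cv2.minAreaRect(np.argwhere(l==i)[:,::-1].astype(np.float32)+[x0,y0])
print(g[130,398:460])
u=np.array([np.cos(.235),np.sin(.235)]);v=np.array([-u[1],u[0]])
X=lambda a,b,z:np.array([*(np.array([.51398,.08579])+a*u+b*v),z])
print("key top",box((395,100,462,160),215))
for z in(.103,.095):print(z,proj(c,X(0,-.12,z)),[proj(c,X(a,-.12+b,z)).round(1) for a,b in((.015,.015),(-.015,-.015))])
print("rocker",box((285,85,350,172),215));print("stop",box((180,105,228,152),215),proj(c,X(0,.04,.099)));print("start pred",proj(c,X(0,.12,.109)),"module key corners",[proj(c,X(a,-.12+b,.085)).round(1) for a,b in((.036,.031),(-.036,-.031))])
E
```

```text
[ 46  46  45  46  43  50  94  91  84 152 213 223 222 222 221 222 222 222
 222 222 222 222 222 222 222 222 222 221 222 222 222 222 222 222 222 222
 222 222 222 222 221 222 222 222 222 222 222 221 225 225  97  31  36  39
  38  37  38  38  37  38  40  37]Traceback (most recent call last):
  File "<stdin>", line 16, in <module>
  File "<stdin>", line 12, in box
cv2.error: OpenCV(4.12.0) /io/opencv/modules/imgproc/src/convhull.cpp:143: error: (-215:Assertion failed) total >= 0 && (depth == CV_32F || depth == CV_32S) in function 'convexHull'
```

```bash
python3 - <<'E'
from workcell import bot
import numpy as np
from h import *
from scipy.spatial.transform import Rotation as Ro
s=bot.sense();c=bot.capture("wrist")
R=Ro.from_quat(s["eef_rot"]).as_matrix();T=np.array(c["T_tool_cam"])
Rw=R@T[:3,:3];o=R@T[:3,3]+s["ee_pos"]
c["R"]=Rw.T;c["t"]=-Rw.T@o
g=cv2.cvtColor(c["frame"],cv2.COLOR_BGR2GRAY)
def box(roi,thr):
    x0,y0,x1,y1=roi;m=(g[y0:y1,x0:x1]>thr).astype(np.uint8)
    n,l,st,ce=cv2.connectedComponentsWithStats(m);i=1+np.argmax(st[1:,4]);return (ce[i]+[x0,y0]).round(1),st[i][2:]
u=np.array([np.cos(.235),np.sin(.235)]);v=np.array([-u[1],u[0]])
X=lambda a,b,z:np.array([*(np.array([.51398,.08579])+a*u+b*v),z])
print("key top",box((395,100,462,160),190))
for z in(.103,.095):print(z,proj(c,X(0,-.12,z)),[proj(c,X(a,-.12+b,z)).round(1) for a,b in((.015,.015),(-.015,-.015))])
print("rocker",box((285,85,350,172),190),proj(c,X(0,-.04,.098)));print("stop",box((180,105,228,152),190),proj(c,X(0,.04,.099)));print("start",box((45,90,125,165),190),"pred",proj(c,X(0,.12,.109)),"module key corners",[proj(c,X(a,-.12+b,.085)).round(1) for a,b in((.036,.031),(-.036,-.031))])
E
```

```text
key top (array([426.6, 131.2]), array([  43,   42, 1663], dtype=int32))
0.103 [428.08745512 131.03302069] [array([408. , 108.4]), array([447.5, 152.8])]
0.095 [424.15879347 130.53775826] [array([404.7, 108.7]), array([442.9, 151.6])]
rocker (array([315. , 130.5]), array([  47,   78, 3666], dtype=int32)) [312.31761363 130.67768893]
stop (array([200.9, 132. ]), array([ 30,  31, 700], dtype=int32)) [198.38275209 130.69731535]
start (array([ 79.8, 131.8]), array([  61,   63, 2893], dtype=int32)) pred [ 73.35532974 131.2986647 ] module key corners [array([380.7,  78.6]), array([455.6, 177.4])]
```

The bias-corrected parallax puts the key top at 95 mm, so it is fully down. On to the start button.

apply_moves(steps=[{"x":0.067,"y":-0.179,"z":0,"ax":0,"ay":0,"az":0,"hand":0},{"x":0.067,"y":-0.179,"z":0,"ax":0,"ay":0,"az":0,"hand":0},{"x":0.067,"y":-0.179,"z":0,"ax":0,"ay":0,"az":0,"hand":0},{"x":0.067,"y":-0.179,"z":0,"ax":0,"ay":0,"az":0,"hand":0},{"x":0.067,"y":-0.179,"z":0,"ax":0,"ay":0,"az":0,"hand":0},{"x":0.067,"y":-0.179,"z":0,"ax":0,"ay":0,"az":0,"hand":0},{"x":0,"y":0,"z":0,"ax":0,"ay":0,"az":0,"hand":0}])

```text
t: 8.4
ee_pos: [0.4881, 0.2026, 0.1505]
eef_rot: [0.993, 0.118, -0.001, -0.0]
ft_force: [0.2, -0.3, -0.8]
gripper_width: 0.0003
finger_force: 0.0
```

```bash
python3 go.py 0.4858 0.2018 0.112
```

```text
t 8.4 pos [0.4881 0.2026 0.1505] F [ 0.22 -0.25 -0.84] w 0.0003 xaxis [ 0.972  0.234 -0.001] zaxis [-0.0011  0.     -1.    ]
tool shares [-0.016   0.0014  0.2565] yaw err az share 0.0008
```

apply_moves(steps=[{"x":-0.016,"y":0,"z":0.1,"ax":0,"ay":0,"az":0,"hand":0},{"x":0,"y":0,"z":0.1,"ax":0,"ay":0,"az":0,"hand":0},{"x":0,"y":0,"z":0.056,"ax":0,"ay":0,"az":0,"hand":0},{"x":0,"y":0,"z":0.02,"ax":0,"ay":0,"az":0,"hand":0},{"x":0,"y":0,"z":0.03,"ax":0,"ay":0,"az":0,"hand":0},{"x":0,"y":0,"z":0.02,"ax":0,"ay":0,"az":0,"hand":0},{"x":0,"y":0,"z":0.01,"ax":0,"ay":0,"az":0,"hand":0},{"x":0,"y":0,"z":0,"ax":0,"ay":0,"az":0,"hand":0}])

```text
t: 9.2
ee_pos: [0.4853, 0.1998, 0.1014]
eef_rot: [0.993, 0.117, 0.0, 0.0]
ft_force: [-2.1, -3.9, 6.0]
gripper_width: 0.0002
finger_force: 2.6
```

apply_moves(steps=[{"x":0,"y":0,"z":0.01,"ax":0,"ay":0,"az":0,"hand":0},{"x":0,"y":0,"z":0,"ax":0,"ay":0,"az":0,"hand":0}])

```text
t: 9.4
ee_pos: [0.4854, 0.1999, 0.101]
eef_rot: [0.993, 0.117, 0.001, 0.0]
ft_force: [-6.6, -4.9, 17.0]
gripper_width: 0.0002
finger_force: 8.5
```

apply_moves(steps=[{"x":0,"y":0,"z":0,"ax":0,"ay":0,"az":0,"hand":0},{"x":0,"y":0,"z":0,"ax":0,"ay":0,"az":0,"hand":0},{"x":0,"y":0,"z":0,"ax":0,"ay":0,"az":0,"hand":0},{"x":0,"y":0,"z":0,"ax":0,"ay":0,"az":0,"hand":0},{"x":0,"y":0,"z":0,"ax":0,"ay":0,"az":0,"hand":0},{"x":0,"y":0,"z":0,"ax":0,"ay":0,"az":0,"hand":0},{"x":0,"y":0,"z":0,"ax":0,"ay":0,"az":0,"hand":0},{"x":0,"y":0,"z":0,"ax":0,"ay":0,"az":0,"hand":0}])

```text
t: 10.2
ee_pos: [0.4854, 0.1999, 0.101]
eef_rot: [0.993, 0.117, 0.001, 0.0]
ft_force: [-7.7, -5.7, 16.7]
gripper_width: 0.0007
finger_force: 8.7
```

apply_moves(steps=[{"x":0,"y":0,"z":0,"ax":0,"ay":0,"az":0,"hand":0},{"x":0,"y":0,"z":0,"ax":0,"ay":0,"az":0,"hand":0},{"x":0,"y":0,"z":0,"ax":0,"ay":0,"az":0,"hand":0},{"x":0,"y":0,"z":0,"ax":0,"ay":0,"az":0,"hand":0},{"x":0,"y":0,"z":0,"ax":0,"ay":0,"az":0,"hand":0},{"x":0,"y":0,"z":0,"ax":0,"ay":0,"az":0,"hand":0},{"x":0,"y":0,"z":0,"ax":0,"ay":0,"az":0,"hand":0},{"x":0,"y":0,"z":0,"ax":0,"ay":0,"az":0,"hand":0}])

```text
t: 11.0
ee_pos: [0.4854, 0.1999, 0.101]
eef_rot: [0.993, 0.117, 0.001, 0.0]
ft_force: [-7.0, -6.2, 16.9]
gripper_width: 0.0005
finger_force: 8.7
```

apply_moves(steps=[{"x":0,"y":0,"z":0,"ax":0,"ay":0,"az":0,"hand":0},{"x":0,"y":0,"z":0,"ax":0,"ay":0,"az":0,"hand":0},{"x":0,"y":0,"z":-0.06,"ax":0,"ay":0,"az":0,"hand":0},{"x":0,"y":0,"z":-0.15,"ax":0,"ay":0,"az":0,"hand":0},{"x":0,"y":0,"z":-0.25,"ax":0,"ay":0,"az":0,"hand":0},{"x":-0.2,"y":0,"z":-0.2,"ax":0,"ay":0,"az":0,"hand":0},{"x":-0.2,"y":0,"z":0,"ax":0,"ay":0,"az":0,"hand":0},{"x":0,"y":0,"z":0,"ax":0,"ay":0,"az":0,"hand":0}])

```text
t: 11.8
ee_pos: [0.4252, 0.1859, 0.1998]
eef_rot: [0.993, 0.117, 0.001, -0.001]
ft_force: [0.2, 0.7, -0.2]
gripper_width: 0.0003
finger_force: 0.0
```

```bash
python3 - <<'E'
from workcell import bot
import cv2
c=bot.capture("wrist");cv2.imwrite("pics/w4.png",c["frame"]);s=bot.sense();print(s["t"],s["ee_pos"],s["ft_force"])
E
```

```text
11.85 [0.42613902 0.18609813 0.19912297] [-0.02838264  0.02795616 -0.06771275]
```

View pics/w4.png

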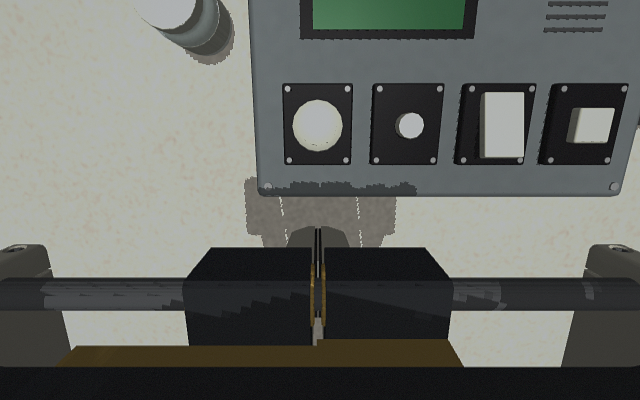

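The start button is back up at (317,125), the rocker's near end is raised at (503,125) and the key is low at (592,125). The jar at (185,20) is still standing and the hand is clear, so I'm handing in.

```bash
python3 -c "
from workcell import bot
print(bot.finish_job())"
```

```text
the job is handed in; nothing more can be done
None
```

I pushed the rocker fully over, pressed the key down so it stays down, then held the start button fully down for about two seconds and let it come back up; the stop button, ring, jar and spatula were not touched, the hand is clear, and the job was handed in at about 12 s (no verdict was returned).

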